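# Set the sample tray out to its second station

## Robot

A 6-joint arm with a two-finger parallel gripper is mounted at the origin on the work surface. World frame = base frame: x ahead of the robot, y to its left, z up, the work surface at z = 0. Lengths are in m, angles in degrees, forces in N, time in s.
With the tool pointing down it reaches from about 0.4 to 0.825 m from the base axis. Payload 7 kg.
Tool frame: the origin (TCP) lies midway between the tips of the shut fingers; the grasp point (between the pads) lies 19 mm behind it; z points along the fingers, y is the line along which they close (so a half turn about z gives the same grasp; the last joint's range is limited). The gripper opens to 88 mm and grips with 3 to 60 N. Pads are 19 mm wide; open, the fingers measure 130 mm over their backs; the gripper's body (78 mm by 193 mm) begins 47 mm behind the grasp point.
Start: joints at [-58.035, 20.546, 0.682, 0, -70.136, -16.507], TCP at [0.18, -0.651, 0.227] pointing down, gripper open.
Joint ranges: [-176.03, 176.03], [-82.01, 121.73], [-58.28, 71.71], [-173.87, 95.51], [-174.79, -0.11], [-173.66, 173.66]. Speed limits (degrees/s): [136.94, 136.94, 172.46, 180, 180, 180].

## Interface

Orientations are given as a 3x3 rotation matrix whose columns are the frame's x, y, z axes.
In Python, from rig import robot, jaws, solver, imaging, order, nets gives the robot as it stands. Calls block until the motion is done:
- robot.goto(position, orientation): joint-space move of the TCP to a pose.
- robot.servo_line(position, ori=None, speed=0.15): straight line of the TCP; ori=None keeps the orientation; speed is the mean speed in m/s.
- robot.movej(angles): joint-space move.
- jaws.move_gripper(opening): opening from 0.0 (shut) to 1.0 (fully open); the grip force is fixed at half the most; returns when the fingers have stopped.
- robot.dwell(seconds).
- solver.ik(position, orientation): joint angles nearest the present ones, or None.
- robot.get_state(): the state.
- imaging.grab_frame(name): name is "scene" or "top" or "wrist"; returns (picture, depth): 384x512x3 uint8, red, green, blue; 384x512 float32, m along the optical axis (not along the pixel's ray), 0 where there is no reading.
- imaging.camera_info(name): a dict with "vfov" (degrees; the focal length in pixels is half the picture's height over the tangent of half this angle, whatever the lens; pixels are square), "cx", "cy" (the principal point, pixels), "k1" (the pictures are not rectified: a ray, as slopes to the right and down, at radius r is drawn at 1 + k1 r^2 times it, then the intrinsics apply), "view" (4x4, takes a point from world to camera coordinates); the wrist camera has in their place "T_tool_cam" (4x4, takes a point from camera to tool coordinates, whose origin is the TCP and whose axes are the flange's). Camera axes: x right, y down, z forward; pixel columns grow to the right and rows downward; lengths in m; the calibration is good to about 2 mm. A picture is of the moment at which its call begins: read the wrist's pose just before it. camera_info takes no time and is no camera call.
A pose or a line that the arm cannot do raises robot.Unreachable and nothing moves.
- order.job_done(): hands the job in; it is judged then, once.
Trained networks look in the newest picture that a camera, given by its name, has taken for a name from the list of things; names that differ only in an ending like _2 or _b are one class to them, and where a whole thing is asked for, a point or a joint stands for the part that bears it (a point fixed in the world has none). Each returns a list of dicts, best first, with "p" (0 to 1); they miss things now and then, are a little off and sometimes report something else, mostly with a low value. They report only what shows in the picture. A call takes as long as a camera call.
- nets.search_frame(camera, label): "bbox" ([centre column, centre row, width, height] in pixels, round what is visible of it).
- nets.landmark_of(camera, label): "pixel" ([column, row] in pixels: a listed point, or the origin of a listed thing).
The state is a dict: "t": time; "qpos": joint angles; "qvel": joint speeds; "effort": joint torques, N m; "position": TCP position; "tcp_rot": TCP orientation; "force": force on the tool from outside, world axes, zero at the start; "ft_torque": the same for the moment, N m; "grip_width": opening from 0.0 (shut) to 1.0 (fully open); "finger_force": force on a finger pad.
Only numpy, scipy, OpenCV 4.12 (cv2) and the standard library are available. Lean on these libraries where they do the work, as an engineer would, in place of code of your own. Each camera call takes 0.05 s, during which the arm holds its last target. There are 200 camera calls.

## Task

Move the sample tray out to its second station. First bring the changeover lever upright to its centre-off position and pause there for a second; then press the red snap button flush and slide the tray arm outwards to the next hole until the button springs out again; only then put the lever over to the other side. Do not slide the tray unless the lever is at centre off, let go of everything at the end, and leave the bottle, the jar and the white box standing where they are.

Things in the scene. Friction and masses are not known exactly. Their poses are not given: they have to be found in the camera images.
- tray_unit: Sample-tray unit, fixed to the bench: foot plate 12 mm thick, cream housing 140 mm high at y -185 to -105 mm, from which a level square tube comes out towards +y. Origin: on the bench, straight below the snap button on the tube's axis (axis 75 mm above the bench). z up, +y outwards along the tube to the round tray, +x the side where the button sticks out.
- tray_arm (a joint): Outward slide (m, along the unit's +y) of the tray arm, an aluminium 32 x 32 mm tube with tray, over a fixed inner tube: 0 at start (fully in, button in first hole), 0.040 second hole, 0.080 third. Friction 3 N. Locked while the button stands out, with 1.5 mm play; with the button held flush, 10 to 15 N slips it under the wall, and it springs out at the next hole.
- snap_button (a joint): How far the red snap button is pressed in, m: 0 standing out 8 mm from the tube's side, 0.008 flush with it, about 0.0105 when it rides under the tube wall. Spring 4 N at 0, 8 N when flush. The button does not move along with the tube.
- button_tip (a point): Outermost point of the red round-headed snap button (13 mm diameter): 24 mm from the tube's axis towards the unit's +x, 75 mm above the bench when out.
- tray_centre (a point): Centre of the top of the round cream vial tray (140 mm diameter; vials reach 40 mm above the tube's axis), at the outer end of the tray arm, 140 mm from the button along +y at the start. Moves with the arm.
- selector_box: Changeover selector, grey box 100 x 140 x 45 mm fixed to the bench, origin in the centre of its underside, z up. A lever on top swings in the box's y-z plane, about an axis along the box's x through the point 40 mm above the origin.
- changeover (a joint): Angle of the changeover lever in rad: 0 upright (centre off), negative leaning to the box's -y (yellow patch; where it starts), positive leaning to its +y (green patch); stops at -0.7 and +0.7. It stays where it is left; friction takes about 2 N at the ball.
- lever_ball (a point): Centre of the orange ball (30 mm diameter) on the lever's end, 78 mm from the lever's axis (118 mm above the bench when upright).
- wash_bottle: Loose red bottle, 60 mm diameter, 150 mm high, origin under its centre. Leave alone.
- solvent_jar: Loose amber jar with blue lid, 64 mm diameter, 100 mm high, origin under its centre. Leave alone.
- tip_box: Loose white divided open box 100 x 150 x 50 mm, origin under its centre. Leave alone.
- first_hole (a point): Centre of the tube's first 16 mm square hole, in the outside of its +x wall (2.5 mm thick), moving with the arm; at the start the button stands in it. The next holes lie 40 and 80 mm from it towards the housing. The tube runs from 100 mm before it to 65 mm beyond (clamp block from 60 mm). From above, fingers can pinch tube and button here, pressing it flush, and carry the tube along.

How it is judged:
By the outcome, as a careful person would: the job done as asked, in the order asked, and still so for the second after the job is handed in, with the robot touching nothing.
It also fails if it takes over 58 s, if anything falls off the work surface, if the arm or the gripper's body presses on something with over 40 N, if the wrist force passes 120 N, or if a joint passes its speed limit or range.

## Working session

There is one attempt and no reset: what is moved stays moved. The work goes in short steps, each a Python script; the robot and the scene stay as the last script left them, time stands still between calls to the robot, and variables do not carry over. Pictures are saved under pics/ and viewed, at most 10 in all, crops included, and the job is handed in when it is done.

```bash
ls; mkdir -p pics; python3 - <<'E'
from rig import robot, imaging, nets
import cv2
print(robot.get_state()['t'])
for c in ("scene","top"):
    im,d=imaging.grab_frame(c); cv2.imwrite(f"pics/{c}0.png",im[:,:,::-1])
    i=imaging.camera_info(c); print(c,i)
    for l in ("button_tip","tray_centre","tray_unit","first_hole","lever_ball","selector_box"):
        print(l,[(x['pixel'],round(x['p'],2)) for x in nets.landmark_of(c,l)[:2]])
print(imaging.camera_info("wrist"))
print(robot.get_state()['t'])
E
```

```text
pics
rig.py
0.0
scene {'vfov': 51.59904611463831, 'cx': 250.28561725859632, 'cy': 187.6811414800034, 'k1': -0.10162619066031409, 'view': array([[ 0.23652877,  0.97148894, -0.01622898, -0.09063681],
       [ 0.63116899, -0.1663269 , -0.75760218, -0.32770245],
       [-0.73870146,  0.16895148, -0.65251479,  1.49490522],
       [ 0.        ,  0.        ,  0.        ,  1.        ]])}
button_tip [([307.7, 163.9], 0.56)]
tray_centre [([357.8, 149.3], 0.79), ([309.8, 163.6], 0.55)]
tray_unit [([306.9, 180.3], 0.6)]
first_hole [([309.6, 163.0], 0.74)]
lever_ball [([119.7, 170.9], 0.7), ([127.1, 258.8], 0.29)]
selector_box [([138.0, 199.2], 0.88)]
top {'vfov': 50.16272996316971, 'cx': 262.0245812939798, 'cy': 196.34560042611164, 'k1': 0.02606667770836645, 'view': array([[ 0.01801276, -0.99967857,  0.01784086, -0.06939737],
       [-0.98278004, -0.02098462, -0.18358386,  0.63041646],
       [ 0.18389924, -0.01422679, -0.98284214,  1.05502531],
       [ 0.        ,  0.        ,  0.        ,  1.        ]])}
button_tip [([194.4, 238.4], 0.32)]
tray_centre [([135.1, 236.8], 0.7)]
tray_unit [([193.4, 237.8], 0.64)]
first_hole [([190.1, 233.6], 0.84)]
lever_ball [([384.4, 256.7], 0.56)]
selector_box [([359.7, 251.2], 0.62), ([197.0, 238.8], 0.39)]
{'vfov': 59.95130676302782, 'cx': 258.4081223869301, 'cy': 194.86942138196065, 'k1': -0.07902732280721367, 'T_tool_cam': array([[-4.23101349e-05, -9.51891026e-01, -3.06436735e-01,
         8.42234870e-02],
       [ 9.99999257e-01,  3.33043578e-04, -1.17261169e-03,
         1.06486993e-03],
       [ 1.21825533e-03, -3.06436557e-01,  9.51890305e-01,
        -1.58182241e-01],
       [ 0.00000000e+00,  0.00000000e+00,  0.00000000e+00,
         1.00000000e+00]])}
0.7
```

View both.

View pics/scene0.png

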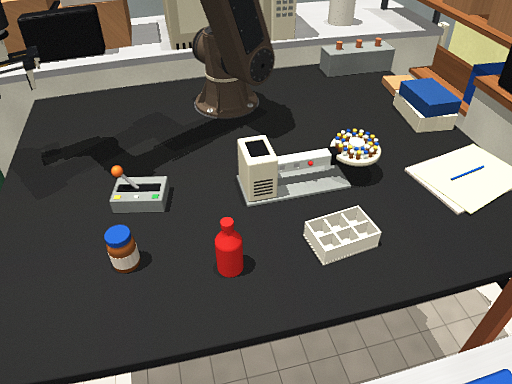

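View pics/top0.png

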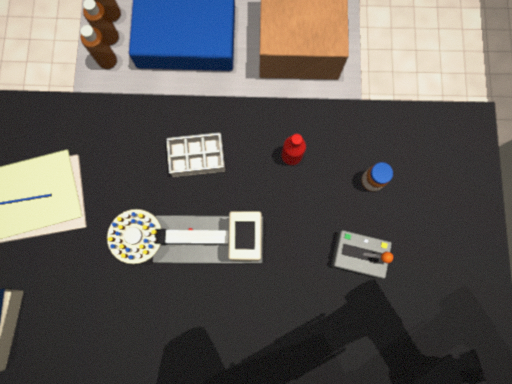

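```bash
cat > h.py <<'E'
import numpy as np, cv2
from rig import robot, jaws, solver, imaging, order, nets
def cam(c, st=None):
    i=imaging.camera_info(c); f=192/np.tan(np.radians(i['vfov']/2))
    K=np.array([[f,0,i['cx']],[0,f,i['cy']],[0,0,1]])
    if c=='wrist':
        T=np.eye(4);T[:3,:3]=st['tcp_rot'];T[:3,3]=st['position']; T=T@i['T_tool_cam']
    else: T=np.linalg.inv(i['view'])
    return K,i['k1'],T
def slopes(cm,px):
    K,k1,T=cm; d=(np.array(px,float)-K[:2,2])/K[0,0]; u=d.copy()
    for _ in range(30): u=d/(1+k1*(u@u))
    return u
def ray(cm,px):
    T=cm[2]; v=T[:3,:3]@np.append(slopes(cm,px),1); return T[:3,3],v/np.linalg.norm(v)
def tri(*rs):
    A=sum(np.eye(3)-np.outer(v,v) for o,v in rs); b=sum((np.eye(3)-np.outer(v,v))@o for o,v in rs)
    p=np.linalg.solve(A,b); return p,[np.linalg.norm((p-o)-v*((p-o)@v)) for o,v in rs]
def atz(r,z): o,v=r; return o+v*(z-o[2])/v[2]
def cloud(cm,depth):
    K,k1,T=cm; g=np.stack(np.meshgrid(np.arange(512.),np.arange(384.)),-1)
    d=(g-K[:2,2])/K[0,0]; u=d.copy()
    for _ in range(10): u=d/(1+k1*(u**2).sum(-1,keepdims=True))
    P=np.concatenate([u,np.ones((384,512,1))],-1)*depth[...,None]
    return P@T[:3,:3].T+T[:3,3]
E
python3 - <<'E'
from h import *
np.set_printoptions(precision=4,suppress=True)
S,Tp=cam('scene'),cam('top')
for n,a,b in [("tray",(357.8,149.3),(135.1,236.8)),("btn",(307.7,163.9),(194.4,238.4)),("hole",(309.6,163),(190.1,233.6)),("ball",(119.7,170.9),(384.4,256.7)),("sel",(138,199.2),(359.7,251.2)),("unit",(306.9,180.3),(193.4,237.8))]:
    print(n,*tri(ray(S,a),ray(Tp,b)))
E
```

```text
tray [0.5158 0.2759 0.0781] [np.float64(0.004751837414204882), np.float64(0.004751837414204873)]
btn [0.5162 0.1265 0.0559] [np.float64(0.005736869233675136), np.float64(0.005736869233675121)]
hole [0.5265 0.1324 0.0661] [np.float64(0.0010745093982434163), np.float64(0.001074509398243476)]
ball [ 0.4741 -0.3697  0.1011] [np.float64(0.0012201807233347664), np.float64(0.00122018072333487)]
sel [ 0.4916 -0.3357  0.0092] [np.float64(0.00394999733717574), np.float64(0.003949997337175746)]
unit [ 0.5208  0.1325 -0.    ] [np.float64(0.0005027909216666202), np.float64(0.0005027909216666288)]
```

The scene picture shows the unit's tube running along roughly world +y, with the button at (310,163) on the +x side. The selector is at (138,195) with its ball at (117,171), leaning towards yellow. The top picture agrees: ball at (388,257), button at (190,229). Next I'll take wrist close-ups of both.

```bash
cat >> h.py <<'E'
def down(yaw):  # tool y (closing) at angle yaw from world x; camera on side yaw+90
    c,s=np.cos(yaw),np.sin(yaw); y=np.array([c,s,0]); z=np.array([0,0,-1.]); return np.stack([np.cross(y,z),y,z],1)
def look(name,labels):
    st=robot.get_state(); im,d=imaging.grab_frame('wrist'); cm=cam('wrist',st)
    cv2.imwrite(f'pics/{name}.png',im[:,:,::-1]); np.savez(f'pics/{name}.npz',im=im,d=d,K=cm[0],k1=cm[1],T=cm[2])
    out={}
    for l in labels:
        r=nets.landmark_of('wrist',l)
        if r: out[l]=r[0]['pixel']; print(name,l,np.round(r[0]['pixel'],1),round(r[0]['p'],2))
    return cm,cloud(cm,d),out
E
python3 - <<'E'
from h import *
np.set_printoptions(precision=4,suppress=True)
for yaw in (-.2,np.pi-.2):
  print(solver.ik([.48,-.33,.25],down(yaw)), solver.ik([.52,.13,.25],down(yaw+.2)))
L=["lever_ball","selector_box"]
R=[]
for i,(p,yaw) in enumerate([([.50,-.30,.25],-.2),([.47,-.39,.25],-.2)]):
    robot.goto(p,down(yaw)); R.append(look(f'w_sel{i}',L))
for l in L:
    if all(l in r[2] for r in R): print(l,tri(*[ray(r[0],r[2][l]) for r in R]))
R=[]
L=["button_tip","first_hole","tray_centre","tray_unit"]
for i,(p,yaw) in enumerate([([.56,.14,.25],-np.pi/2),([.60,.18,.26],-np.pi/2)]):
    robot.goto(p,down(yaw)); R.append(look(f'w_tray{i}',L))
for l in L:
    if all(l in r[2] for r in R): print(l,tri(*[ray(r[0],r[2][l]) for r in R]))
print(robot.get_state()['t'],robot.get_state()['qpos'])
cv2.imwrite('pics/m.png',np.hstack([cv2.resize(cv2.imread(f'pics/{n}.png'),(400,300)) for n in('w_sel0','w_tray0')]))
E
```

```text
None [ 35.0034   6.547  -14.7573   0.     -68.6957 144.9966]
[-15.2838  11.0532  -9.2941   0.     -69.6526   3.8247] [ 35.0034   6.547  -14.7573   0.     -68.6957 -35.0034]Traceback (most recent call last):
  File "<stdin>", line 8, in <module>
host.Unreachable: the arm cannot take that pose within its joint ranges
```

```bash
python3 - <<'E'
from h import *
np.set_printoptions(precision=4,suppress=True)
L=["lever_ball","selector_box"]
def run(tag,L,ps):
    R=[]
    for i,(p,yaw) in enumerate(ps):
        robot.goto(p,down(yaw)); R.append(look(f'{tag}{i}',L))
    for l in L:
        if all(l in r[2] for r in R): print(l,*tri(*[ray(r[0],r[2][l]) for r in R]))
run('w_sel',L,[([.47,-.38,.25],np.pi-.2),([.50,-.31,.25],np.pi-.2)])
run('w_tray',["button_tip","first_hole","tray_centre","tray_unit"],[([.56,.14,.25],-np.pi/2),([.60,.18,.26],-np.pi/2)])
print(robot.get_state()['t'],robot.get_state()['qpos'])
cv2.imwrite('pics/m.png',np.hstack([cv2.resize(cv2.imread(f'pics/{n}.png'),(400,300)) for n in('w_sel0','w_tray0')]))
E
```

```text
w_sel0 lever_ball [252.5 190.3] 0.78
w_sel0 selector_box [255.4 198.4] 0.89
w_sel1 lever_ball [269.2 103.7] 0.69
w_sel1 selector_box [268.8 140.5] 0.78
lever_ball [ 0.4756 -0.3767  0.1196] [np.float64(0.0008432152775690635), np.float64(0.0008432152775689893)]
selector_box [ 0.4829 -0.3277 -0.0049] [np.float64(0.00042508852620456354), np.float64(0.00042508852620447334)]
w_tray0 button_tip [270.1 189.9] 0.47
w_tray0 first_hole [267.  195.8] 0.95
w_tray0 tray_centre [132.8 216. ] 0.62
w_tray0 tray_unit [262.6 188.7] 0.93
w_tray1 button_tip [306.1 219. ] 0.56
w_tray1 first_hole [305.  228.4] 0.89
w_tray1 tray_centre [178.  249.2] 0.55
w_tray1 tray_unit [297.5 218.5] 0.95
button_tip [0.5366 0.126  0.0578] [np.float64(0.0012256592974690063), np.float64(0.0012256592974691613)]
first_hole [0.5389 0.1308 0.0882] [np.float64(0.00022207193084436847), np.float64(0.00022207193084434188)]
tray_centre [0.5217 0.2655 0.102 ] [np.float64(0.0006478938156528577), np.float64(0.0006478938156529221)]
tray_unit [0.5352 0.1346 0.051 ] [np.float64(0.0003596582812590018), np.float64(0.0003596582812588447)]
5.3833 [ 34.5029  14.8718  -2.9658  -0.0016 -72.1564  55.4736]
```

View pics/m.png

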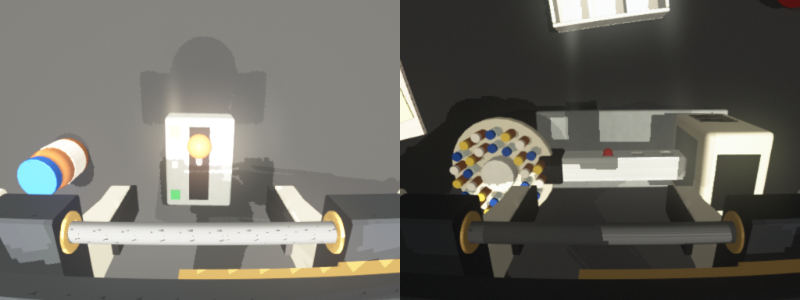

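The wrist mosaic shows the orange ball over the box on the left (mosaic (199,146)), with green patch at bottom = +y. On the right it shows the tube with the red button at (608,152). I'll get accurate positions from depth and colour.

```bash
python3 - <<'E'
from h import *
from scipy.optimize import least_squares
np.set_printoptions(precision=4,suppress=True)
for n in ('w_sel0','w_sel1','w_tray0','w_tray1'):
    z=np.load(f'pics/{n}.npz'); cm=(z['K'],z['k1'],z['T']); im=z['im'].astype(int); d=z['d']; P=cloud(cm,d)
    r,g,b=im[...,0],im[...,1],im[...,2]; hsv=cv2.cvtColor(z['im'],cv2.COLOR_RGB2HSV)
    if 'sel' in n:
        near=(np.linalg.norm(P[...,:2]-[.476,-.37],axis=-1)<.04)&(P[...,2]>.07)&(P[...,2]<.15)&(d>0)
        m=near&(hsv[...,1]>90)&(hsv[...,0]<25)
        Q=P[m]; f=least_squares(lambda c:np.linalg.norm(Q-c,axis=1)-.015,Q.mean(0)-[0,0,.01],loss='soft_l1',f_scale=.001)
        v,u=np.nonzero(m); print(n,'ball',m.sum(),f.x,'rms',np.sqrt(np.mean(f.fun**2)),'centroid px',u.mean(),v.mean())
        t=(np.abs(P[...,2]-.045)<.006)&(np.linalg.norm(P[...,:2]-[.485,-.328],axis=-1)<.11)&(d>0)
        Q=P[t]; (c,s,a)=cv2.minAreaRect((Q[:,:2]*1000).astype(np.float32)); print(' top rect',c,s,a,'z',np.median(Q[:,2]))
        for nm,mm in (('green',(hsv[...,0]>50)&(hsv[...,0]<80)&(hsv[...,1]>120)),):
            print(' ',nm,np.median(P[mm&t],0), (mm&t).sum())
    else:
        m=(hsv[...,1]>150)&((hsv[...,0]<8)|(hsv[...,0]>172))&(np.linalg.norm(P[...,:2]-[.535,.13],axis=-1)<.05)
        Q=P[m]; v,u=np.nonzero(m); print(n,'btn',m.sum(),'mean',Q.mean(0),'min',Q.min(0),'max',Q.max(0),'px',u.mean(),v.mean(), ray(cm,(u.mean(),v.mean())))
        t=(np.abs(P[...,2]-.091)<.006)&(np.abs(P[...,0]-.52)<.04)&(P[...,1]>.035)&(P[...,1]<.18)&(d>0)
        Q=P[t]; (c,s,a)=cv2.minAreaRect((Q[:,:2]*1000).astype(np.float32)); print(' tube top',c,s,a,'z',np.median(Q[:,2]))
        for y in np.arange(.06,.18,.02):
            q=Q[np.abs(Q[:,1]-y)<.006]
            if len(q)>5: print('  y',round(y,2),np.percentile(q[:,0],[2,98]),len(q))
E
```

```text
w_sel0 ball 110 [ 0.4735 -0.3746  0.1029] rms 0.0002672391798510551 centroid px 257.41818181818184 185.22727272727272
 top rect (483.28350830078125, -330.7426452636719) (139.62586975097656, 100.37521362304688) 77.3006591796875 z 0.04493199004509926
  green [ 0.5339 -0.2864  0.0475] 1
w_sel1 ball 766 [ 0.4734 -0.3743  0.1032] rms 0.0004947625278236148 centroid px 272.144908616188 105.86553524804178
 top rect (483.3404541015625, -329.7874450683594) (139.23890686035156, 100.8082275390625) 77.62553405761719 z 0.045088981386993965
  green [nan nan nan] 0
w_tray0 btn 74 mean [0.5371 0.1323 0.0798] min [0.5334 0.1275 0.0767] max [0.5408 0.1369 0.0834] px 265.5 194.75675675675674 (array([0.6428, 0.1399, 0.4082]), array([-0.3064, -0.0221, -0.9517]))
 tube top (517.8756103515625, 107.43509674072266) (33.47282028198242, 145.07460021972656) 0.7622051239013672 z 0.0909263967423416
  y 0.06 [0.5033 0.5346] 357
  y 0.08 [0.5032 0.5344] 357
  y 0.1 [0.5023 0.5342] 365
  y 0.12 [0.5024 0.5339] 373
  y 0.14 [0.5024 0.5337] 341
  y 0.16 [0.5025 0.5335] 368
w_tray1 btn 78 mean [0.5371 0.1323 0.0798] min [0.5323 0.127  0.0767] max [0.5418 0.1378 0.0824] px 302.38461538461536 226.97435897435898 (array([0.6834, 0.1814, 0.4175]), array([-0.3941, -0.1321, -0.9095]))
 tube top (518.2003173828125, 107.1185531616211) (33.38140106201172, 144.31024169921875) 0.5900238752365112 z 0.09095869968775092
  y 0.06 [0.5295 0.5347] 69
  y 0.08 [0.5278 0.5347] 69
  y 0.1 [0.5019 0.5343] 320
  y 0.12 [0.5023 0.5341] 313
  y 0.14 [0.5025 0.5338] 313
  y 0.16 [0.5025 0.5338] 309
  return _methods._mean(a, axis=axis, dtype=dtype,
  ret = um.true_divide(
```

Everything checks out: ball to pivot is 77.7 mm, the lever starts at about -0.63 rad, the box is 140x100, and the tube top is at 91 mm. Now I'll bring the lever to centre.

```bash
cat >> h.py <<'E'
SC=np.array([.4833,-.3302]); SA=np.radians(77.5); SY=np.array([np.cos(SA),np.sin(SA)]); SO=down(np.pi+SA-np.pi/2)
def ballpos(a): return np.append(SC+SY*.078*np.sin(a), .040+.078*np.cos(a))
def tcp(p,dz=0): return np.array([p[0],p[1],p[2]-.019+dz])
def measure_lever(name):
    cm,P,_=look(name,[]); z=np.load(f'pics/{name}.npz'); hsv=cv2.cvtColor(z['im'],cv2.COLOR_RGB2HSV)
    from scipy.optimize import least_squares
    m=(np.linalg.norm(P[...,:2]-SC,axis=-1)<.09)&(P[...,2]>.08)&(P[...,2]<.15)&(hsv[...,1]>90)&(hsv[...,0]<25)
    Q=P[m]; f=least_squares(lambda c:np.linalg.norm(Q-c,axis=1)-.015,Q.mean(0)-[0,0,.01],loss='soft_l1',f_scale=.001).x
    y=(f[:2]-SC)@SY; print('ball',f,m.sum(),'along y',y,'angle',np.arctan2(y,f[2]-.04)); return f
def S(msg):
    s=robot.get_state(); print(msg,'t',round(s['t'],2),'pos',np.round(s['position'],4),'F',np.round(s['force'],1),'w',round(s['grip_width'],3),'ff',np.round(s['finger_force'],1))
E
python3 - <<'E'
from h import *
b=np.array([.4735,-.3745,.103]); a0=-.625
robot.goto(tcp(b,.08),SO)
robot.servo_line(tcp(b),speed=.12); S('at')
jaws.move_gripper(.2); S('gripped')
off=b-ballpos(a0)
for a in np.linspace(a0,0,6)[1:]:
    robot.servo_line(tcp(ballpos(a)+off*a/a0),speed=.08)
S('centre'); robot.dwell(1.1)
jaws.move_gripper(.7); S('rel')
robot.servo_line(tcp(ballpos(0),.13),speed=.2)
measure_lever('w_sel2'); S('up')
E
```

```text
at t 8.28 pos [ 0.4741 -0.3747  0.0846] F [-0.5 -0.  -0.4] w 1.005 ff 0.0
gripped t 9.25 pos [ 0.4745 -0.3747  0.0841] F [ 4.6 -0.5 -2.5] w 0.32 ff 30.0
centre t 10.62 pos [ 0.4844 -0.3304  0.0995] F [ 4.3 -0.4 -0.9] w 0.322 ff 30.0
rel t 12.49 pos [ 0.4833 -0.3302  0.099 ] F [-0.3  0.2 -0.1] w 0.702 ff 0.0
ball [ 0.48288018 -0.33246351  0.11765214] 611 along y -0.0023007203385638237 angle -0.02961988372648319
up t 13.34 pos [ 0.4825 -0.3297  0.2273] F [ 0.5  0.5 -0.1] w 0.702 ff 0.0
```

```bash
python3 - <<'E'
from h import *
np.set_printoptions(precision=4,suppress=True)
z=np.load('pics/w_sel2.npz');P=cloud((z['K'],z['k1'],z['T']),z['d'])
for tol in (.003,.006):
    t=(np.abs(P[...,2]-.045)<tol)&(np.linalg.norm(P[...,:2]-[.485,-.328],axis=-1)<.11)&(z['d']>0)
    Q=P[t]; print(cv2.minAreaRect((Q[:,:2]*1000).astype(np.float32)),np.median(Q[:,2]))
cv2.imwrite('pics/s2.png',cv2.resize(z['im'][:,:,::-1],(768,576)))
# lever axis visible: use symmetric box ends along SY
e=(Q[:,:2]-SC)@SY; print(np.percentile(e,[0.2,.5,99.5,99.8]))
E
```

```text
((483.3668212890625, -330.0860595703125), (138.36070251464844, 100.10023498535156), 77.43489074707031) 0.04509133483992522
((483.3888244628906, -329.89202880859375), (138.74908447265625, 100.70538330078125), 77.43489074707031) 0.045096153979825415
[-0.069  -0.0689  0.0685  0.0688]
```

View pics/s2.png

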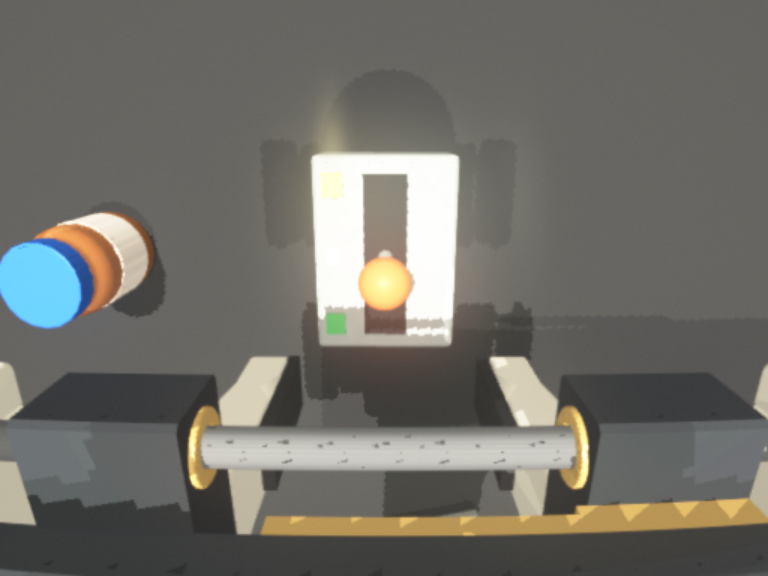

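The lever is upright above the slot: ball at (385,283) in the enlarged view, box ends at rows 155 and 345. I'll cross-check the residual angle from the ball's outline.

```bash
python3 - <<'E'
from h import *
z=np.load('pics/w_sel2.npz');cm=(z['K'],z['k1'],z['T']);hsv=cv2.cvtColor(z['im'],cv2.COLOR_RGB2HSV)
m=((hsv[...,1]>90)&(hsv[...,0]<25)).astype(np.uint8); m[:,:190]=0;m[:,320:]=0;m[:150]=0;m[215:]=0
v,u=np.nonzero(m);print(u.mean(),v.mean(),m.sum(),v.min(),v.max(),u.min(),u.max())
for px in ((u.mean(),v.mean()),((u.min()+u.max())/2,(v.min()+v.max())/2)):
    p=atz(ray(cm,px),.118);print(p,(p[:2]-SC)@SY)
SCc,Tp=cam('scene'),cam('top')
rs=[]
for c,cm in(('scene',SCc),('top',Tp)):
    im,d=imaging.grab_frame(c);h=cv2.cvtColor(im,cv2.COLOR_RGB2HSV);P=cloud(cm,d)
    k=(h[...,1]>150)&(h[...,0]>4)&(h[...,0]<20)&(np.linalg.norm(P[...,:2]-SC,axis=-1)<.06)&(P[...,2]>.07)
    v,u=np.nonzero(k);px=((u.min()+u.max())/2,(v.min()+v.max())/2);rs.append(ray(cm,px))
    t=(np.abs(P[...,2]-.045)<.006)&(np.linalg.norm(P[...,:2]-SC,axis=-1)<.11)
    print(c,px,k.sum(),cv2.minAreaRect((P[t][:,:2]*1000).astype(np.float32)),atz(rs[-1],.118),(atz(rs[-1],.118)[:2]-SC)@SY)
print(tri(*rs))
E
```

```text
256.61178247734136 189.32326283987916 662 171 214 239 273
[ 0.4826215  -0.33156154  0.118     ] -0.0014761206861773639
[ 0.48373643 -0.32894135  0.118     ] 0.0013232761970334293
scene (np.float64(131.5), np.float64(130.5)) 120 ((485.72869873046875, -331.4446716308594), (140.2219696044922, 104.93634796142578), 77.01295471191406) [ 0.31210056 -0.33296548  0.118     ] -0.03975427269671178
top (np.float64(412.5), np.float64(241.5)) 122 ((471.9609375, -354.8780822753906), (61.61527633666992, 87.6382827758789), 73.99634552001953) [ 0.51277961 -0.43808764  0.118     ] -0.0989497159998321
(array([ 0.50481596, -0.34694824,  0.24858733]), [np.float64(0.038585941662466976), np.float64(0.03858594166246712)])
```

Upright within about 0.03 rad. Next, pinch the tube and button, then slide.

```bash
cat >> h.py <<'E'
TB=np.array([.5182,.1323,.075]); TY=np.array([-.011,1,0]); TO=down(np.pi+.011)
E
python3 - <<'E'
from h import *
jaws.move_gripper(1.0)
robot.goto(tcp(TB,.14),TO)
robot.servo_line(tcp(TB),speed=.12); S('at')
jaws.move_gripper(.3); S('pinched')
for s in (.004,.010,.020,.030,.036,.038,.040):
    robot.servo_line(tcp(TB+TY*s),speed=.03); S(f's{s}')
E
```

```text
at t 17.14 pos [0.5187 0.1325 0.0567] F [-0.3  0.8 -0.7] w 1.002 ff 0.0
pinched t 18.07 pos [0.5184 0.1323 0.0562] F [ 0.6 -0.6  1.9] w 0.361 ff 30.0
s0.004 t 18.35 pos [0.5183 0.1356 0.0561] F [ 2.8 -5.5  1.9] w 0.368 ff 30.0
s0.01 t 18.7 pos [0.5182 0.1417 0.0561] F [ 2.1 -3.9  2.4] w 0.364 ff 30.0
s0.02 t 19.18 pos [0.5181 0.1523 0.0561] F [ 2.2 -2.7  3.9] w 0.363 ff 30.0
s0.03 t 19.67 pos [0.518  0.1622 0.0561] F [ 2.6 -4.7  3.5] w 0.365 ff 30.0
s0.036 t 20.02 pos [0.5179 0.1698 0.0561] F [-2.3  8.4  3.7] w 0.362 ff 30.0
s0.038 t 20.27 pos [0.5179 0.171  0.0562] F [-0.6  2.8  4.6] w 0.363 ff 30.0
s0.04 t 20.52 pos [0.5179 0.1723 0.0562] F [ 0.1 -0.4  6.2] w 0.361 ff 30.0
```

```bash
python3 - <<'E'
from h import *
for s in (.0415,.043):
    robot.servo_line(tcp(TB+TY*s),speed=.03); S(f's{s}')
robot.servo_line(tcp(TB+TY*.0405),speed=.03); S('back')
jaws.move_gripper(1.0); S('rel')
robot.servo_line(tcp(TB+TY*.040,.14),speed=.2)
robot.goto([.60,.16,.26],down(-np.pi/2))
cm,P,_=look('w_tray2',[]);z=np.load('pics/w_tray2.npz');hsv=cv2.cvtColor(z['im'],cv2.COLOR_RGB2HSV)
m=(hsv[...,1]>150)&((hsv[...,0]<8)|(hsv[...,0]>172))&(np.linalg.norm(P[...,:2]-[.535,.13],axis=-1)<.05)
print('btn',m.sum(),P[m].mean(0),P[m].max(0)); S('')
cv2.imwrite('pics/t2.png',cv2.resize(z['im'][:,:,::-1],(768,576)))
E
```

```text
s0.0415 t 20.77 pos [0.5178 0.1735 0.0561] F [-0.  -1.   5.6] w 0.363 ff 30.0
s0.043 t 21.02 pos [0.5178 0.1744 0.0561] F [ 0.9 -3.6  5.9] w 0.367 ff 30.0
back t 21.27 pos [0.5178 0.1726 0.0561] F [0.5 0.4 5.2] w 0.361 ff 30.0
rel t 22.32 pos [0.5177 0.1728 0.056 ] F [-0.7  1.  -0.2] w 1.003 ff 0.0
btn 80 [0.53686249 0.1323231  0.07959082] [0.54129872 0.13756573 0.08348073]
 t 24.69 pos [0.5997 0.16   0.2594] F [ 0.1  0.3 -0.1] w 1.001 ff 0.0
```

View pics/t2.png

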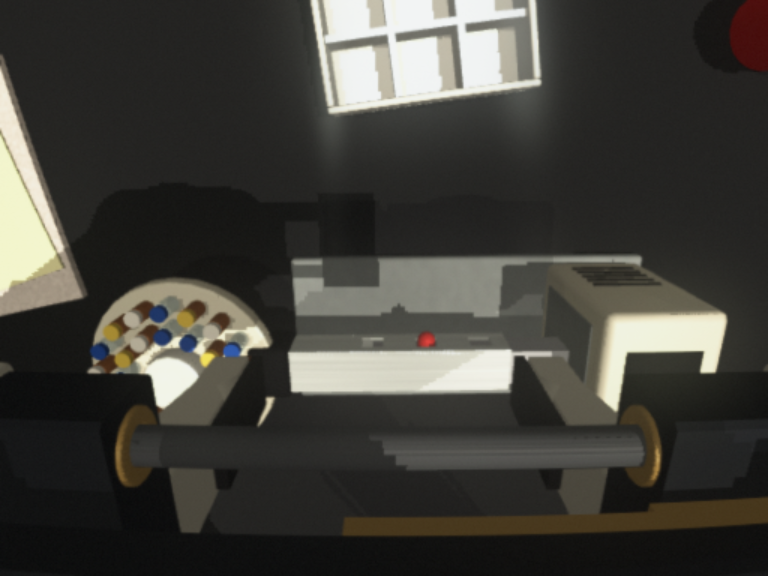

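The button (427,340) stands out of the middle hole, with an empty hole on each side at (373,341) and (479,340), so the tray is locked at the second station. Now I'll put the lever over to green.

```bash
python3 - <<'E'
from h import *
robot.goto(tcp(ballpos(0),.14),SO)
measure_lever('w_sel3')
robot.servo_line(tcp(ballpos(0)),speed=.12); jaws.move_gripper(.2); S('grip')
for a in (.15,.3,.45,.58,.69):
    robot.servo_line(tcp(ballpos(a)),speed=.08)
S('over'); robot.dwell(.3); jaws.move_gripper(1.0); S('rel')
robot.servo_line(tcp(ballpos(.69),.17),speed=.2)
measure_lever('w_sel4'); S('up')
E
```

```text
ball [ 0.48286283 -0.33253334  0.11765235] 551 along y -0.002372646145501506 angle -0.030545221620981177
grip t 28.87 pos [ 0.4843 -0.3304  0.0991] F [ 4.9 -1.  -4.6] w 0.323 ff 30.0
over t 30.3 pos [ 0.4954 -0.2813  0.0821] F [4.6 4.6 5.4] w 0.322 ff 30.0
rel t 31.69 pos [ 0.494  -0.2817  0.0812] F [-0.7 -0.4 -0.2] w 1.001 ff 0.0
ball [ 0.49350779 -0.28496417  0.10248578] 712 along y 0.04637292783446963 angle 0.6384489188436997
up t 32.74 pos [ 0.4933 -0.2814  0.2496] F [-0.2 -0.1  0.6] w 1.0 ff 0.0
```

```bash
python3 - <<'E'
from h import *
robot.servo_line(tcp(ballpos(.66)),speed=.15); jaws.move_gripper(.2); S('grip')
robot.servo_line(tcp(ballpos(.77)),speed=.05); S('over'); jaws.move_gripper(1.0)
robot.servo_line(tcp(ballpos(.69),.17),speed=.2)
measure_lever('w_sel5'); S('up')
im,d=imaging.grab_frame('scene'); cv2.imwrite('pics/scene1.png',im[:,:,::-1])
E
```

```text
grip t 34.99 pos [ 0.4948 -0.2838  0.0828] F [ 4.7 -2.8 -3.2] w 0.325 ff 30.0
over t 35.32 pos [ 0.496  -0.2789  0.0787] F [-0.3 -9.   7.9] w 0.322 ff 30.0
ball [ 0.49441649 -0.28098598  0.09935885] 707 along y 0.05045350500875793 angle 0.7044792236087242
up t 37.48 pos [ 0.4933 -0.2814  0.2496] F [-0.5 -0.9 -0.3] w 0.996 ff 0.0
```

View pics/scene1.png

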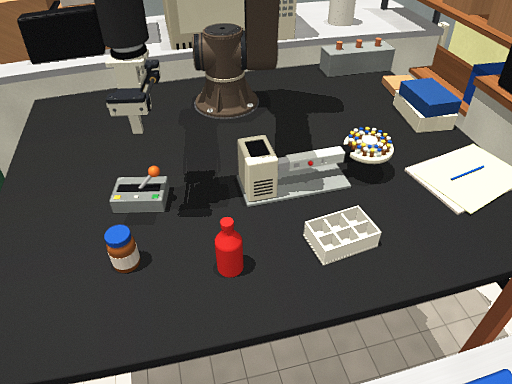

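The lever is at its green stop (ball at (153,171)), the tray is out with the button standing (310,163), and the bottle, jar and box haven't moved. Handing in.

```bash
python3 -c "
from rig import order; print(order.job_done())"
```

```text
the job is handed in; nothing more can be done
None
```

I handed the job in at about 37 s: the lever paused just over a second at centre off (measured about 0.03 rad from upright), the tray is at its second station with the button out, and the lever is now at the green stop, with the robot clear and the bottle, jar and box where they were.

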